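# Release a mirror from its cam-lock socket and hold it face up for inspection

### The job

The mirror mount has to come off the table to be inspected for dust. Swing the socket's cam lever until it stands straight out from the block on the robot's side, so that the oval cam frees the foot; then take the mirror mount without touching the glass, draw it out of the socket, turn it so that the glass faces the ceiling, and finish still holding it there, steady and clear above the neighbouring mounts, at least 25 cm over the table top. Leave the lever standing straight out and do not disturb the other things on the table.

Things in the scene. Friction and masses are not known exactly. Their poses are not given: they have to be found in the camera images.
- socket: Dark steel socket block bolted to the table, at the robot's front left. Origin: on the table top, under the centre of the bore; z up. Block x = -54 to +32 mm, y = -32 to +32 mm, top at z = 38 mm; bolted ears (17 mm high with screws) reach to y = -57 and +57. Round vertical bore, 13.6 mm, right through. The lever's vertical pivot is at x = -34 mm, y = 0, on the robot's side.
- cam_lever (a joint): Lever angle about its vertical pivot, rad, 0 to 3.14, counter-clockwise from above; it stays where left (1.5 N at the grip moves it). 0: folded to the left along the socket's +y, locked. 1.571: straight out along the socket's -x, towards the robot, released. 3.14: folded to the right along -y, locked again. The foot is free only within about 0.4 rad of 1.571.
- cam (a point): Centre of the lever's oval steel cam, on the pivot, 51 mm above the table; cam 36x16x7 mm, turning with the lever, its long axis square to the lever arm. Locked, one end lies over the edge of the mirror's foot (0.8 mm above it) and holds it down; with the lever straight out it is clear.
- lever_grip (a point): Middle of the lever's upright round black grip, 15 mm in diameter, its vertical axis 85 mm from the pivot; it runs from 55 to 91 mm above the table and this point is at 76 mm. The lever's arm is a 9 mm round bar, 60 mm above the table.
- mirror: Loose mirror mount on its pedestal, 0.3 to 0.5 kg. Origin: centre of the underside of its round foot, at the start on the socket's top. z runs up the pedestal, x out of the mirror's face (away from the robot at the start). Foot 46 mm in diameter, 9 mm high; under it a steel spigot, 12 mm in diameter and 30 mm long, sits in the bore. Post 25 mm in diameter up to z = 56 mm.
- mirror_frame (a point): Centre of the mount's square two-plate frame, at x = -3, y = 0, z = 87 mm of the mirror's frame, axes as the mirror's. Frame 48 mm wide (y), 48 mm high (z), 24 mm thick; adjuster screws stick out 18 mm behind it (-x). Its two flat sides at y = -24 and +24 mm are the place to grip.
- mirror_glass: The round mirror glass, 23 mm in diameter, in the front plate of the mount, fixed to the mirror: origin at its centre, at x = 8.5, y = 0, z = 87 mm of the mirror's frame; x points out of the glass. Fingers must not touch it.
- optic_box: Bystander: small pale plastic box, 43x43x26 mm; origin at the centre of its underside.
- air_blower: Bystander: black rubber bulb blower with a nozzle on top, 55 mm wide, 111 mm tall; origin at the centre of its underside.
- power_sensor: Bystander: flat black sensor head, 50x63x20 mm; origin at the centre of its underside.

How it is judged (in metres and radians):
On the way, in this order (a step that is already met when the one before it is completed fails the run):
1. the lever stands straight out (within 0.2 rad) with the mirror still home in the socket (value of joint cam_lever between 1.371 and 1.771 rad and z of mirror in the frame of socket below 0.046 m), for 0.2 s.
2. the mirror is drawn up until its spigot is out of the bore, the lever still standing straight out (value of joint cam_lever between 1.371 and 1.771 rad and z of mirror in the frame of socket above 0.072 m), for 0.1 s.
At the end, for the whole second after the job is handed in: The fingers hold the mirror steady, nothing else carrying it, its foot and its glass both more than 23.5 cm above the table, the glass facing straight up within 0.3 rad; the lever stands within 0.2 rad of straight out (1.571); optic box, blower and sensor are within 20 mm of where they stood (value of joint cam_lever between 1.371 and 1.771 rad and angle between mirror's own x axis and vertical below 0.3 rad and height (world z) of each of mirror, mirror_glass above 0.235 m and contact force between mirror and the fingers above 2 N and contact force between mirror and socket below 0.2 N and linear speed of mirror below 0.03 m/s and angular speed of mirror below 0.2 rad/s and distance of each of optic_box, air_blower, power_sensor from where it was at the start of the episode below 0.02 m); the arm keeps its last pose, push and grip.
It fails at once if the fingers touch the mirror glass (contact force between the fingers and mirror_glass above 0.3 N).
It fails at once if a bystander is shifted by more than 20 mm (distance of any of optic_box, air_blower, power_sensor from where it was at the start of the episode above 0.02 m).
It also fails if it takes over 58 s, if anything falls off the work surface, if the arm or the gripper's body presses on something with over 40 N, if the wrist force passes 120 N, or if a joint passes its speed limit or range.

### The arm

A 6-joint arm with a two-finger parallel gripper is mounted at the origin on a cart in front of the work surface, level with it; the furniture and walls round the work are solid. World frame = base frame: x ahead of the robot, y to its left, z up, the work surface at z = 0. Lengths are in m, angles in degrees, forces in N, time in s.
With the tool pointing down it reaches from about 0.35 to 0.875 m from the base axis. Payload 4.2 kg.
Tool frame: the origin (TCP) lies midway between the tips of the shut fingers; the grasp point (between the pads) lies 19 mm behind it; z points along the fingers, y is the line along which they close (so a half turn about z gives the same grasp; the last joint's range is limited). The gripper opens to 87 mm and grips with 3 to 60 N. Pads are 19 mm wide; open, the fingers measure 117 mm over their backs; the gripper's body (75 mm by 190 mm) begins 51 mm behind the grasp point.
Start: joints at [-49.526, 22.042, 0.453, 0, -68.411, -14.817], TCP at [0.271, -0.563, 0.223] pointing down, gripper open.
Joint ranges: [-179.83, 179.83], [-69.29, 118.12], [-61.27, 80.66], [-181.25, 117.63], [-171.15, -9.14], [-177.46, 177.46]. Speed limits (degrees/s): [159.86, 159.86, 180, 180, 180, 180].

### API

Orientations are given as a 3x3 rotation matrix whose columns are the frame's x, y, z axes.
In Python, from station import r gives the robot as it stands.
- The arm moves only by the tool steer_hand, called after "Request:" as a command line: name --pt "numbers of a row" for each row, then --argument value for the rest. Schema: {"type":"object","properties":{"motion":{"type":"array","items":{"type":"object","properties":{"jaw":{"type":"number"},"d":{"type":"array","items":{"type":"number"},"minItems":3,"maxItems":3},"rot":{"type":"array","items":{"type":"number"},"minItems":3,"maxItems":3}},"additionalProperties":false,"required":["jaw"]},"minItems":1,"maxItems":8},"only":{"type":"string"},"quiet":{"type":"boolean"},"lines":{"type":"string"}},"required":["motion"],"additionalProperties":false}. motion is a list of rows, 1 to 8 of them, each an object with the fields jaw (the opening from 0.0 (shut) to 1.0 (fully open)), d (a list: dx, dy, dz in a scale on which 1.0 is 0.75 m), rot (a list: a rotation vector rx, ry, rz in parts of the range, where 1.0 means 90 degrees); a field left out counts as zero (the opening has to be given); each row is the pose to reach, as a shift and turn from the pose commanded when the call began, along the tool's axes at that moment; what a row does not reach only later rows make up. A row lasts 1/10 s, in which the tool goes at most 0.05 m and 8.59 degrees, less where a joint would pass 70% of its speed; a pose out of reach is approached as far as the arm can. The fingers move at their own pace and stop on an object; the grip force is fixed at half the most. Time passes only in rows, so rows that do not move let the fingers close. The tool returns the time, the measured TCP pose, the force, the opening and the grip force at its end. only (a regular expression) keeps the lines of the reply that match it, lines (a string "A,B") keeps lines A to B, and quiet returns only ok. No shift or turn number may pass 1 either way. Input that does not fit is refused with a message, and nothing moves.
- r.sense(): the state, without advancing time (a new reading comes with each control period).
- r.capture(name): name is "scene" or "top"; returns a dict with "pixels" (400x640x3 uint8, red, green, blue), "z_map" (400x640 float32, m along the optical axis (not along the pixel's ray), 0 where there is no reading), "K" (3x3 intrinsics, pixels), "distortion" ([k1, k2, p1, p2, k3] as OpenCV has them; the pictures are not rectified), "world_from_camera" (4x4, takes a point from camera to world coordinates). Camera axes: x right, y up, looking along -z (the intrinsics and any distortion apply to the point x, -y, -z); pixel columns grow to the right and rows downward; lengths in m; the calibration is good to about 2 mm. A picture is of the moment at which its call begins.
- r.finish_job(): hands the job in; it is judged then, once.
The state is a dict: "time_s": time; "joints": joint angles; "joint_velocities": joint speeds; "effort": joint torques, N m; "tcp_pos": TCP position; "ee_rot": TCP orientation; "wrist_force": force on the tool from outside, world axes, zero at the start; "moment": the same for the moment, N m; "gripper_width": opening from 0.0 (shut) to 1.0 (fully open); "gripper_force": force on a finger pad.
Only numpy, scipy, OpenCV 4.12 (cv2) and the standard library are available. Lean on these libraries where they do the work, as an engineer would, in place of code of your own. Each camera call takes 0.05 s, during which the arm holds its last target. There are 200 camera calls.

## Working session

There is one attempt and no reset: what is moved stays moved. The work goes in short steps, Python scripts to look and compute and a tool call to move; the robot and the scene stay as the last step left them, time stands still between calls to the robot, and variables do not carry over. Pictures are saved under pics/ and viewed, at most 10 in all, crops included, and the job is handed in when it is done.

```bash
ls; mkdir -p pics
```

Create h.py:
```python
import numpy as np, cv2
from station import r
def snap(n,f,crop=None,scale=1):
    d=r.capture(n); np.savez('pics/%s.npz'%f,**{k:np.array(v) for k,v in d.items()})
    im=d['pixels'][:,:,::-1]
    if crop: im=im[crop[1]:crop[3],crop[0]:crop[2]]
    im=cv2.resize(im,None,fx=scale,fy=scale,interpolation=cv2.INTER_CUBIC); cv2.imwrite('pics/%s.png'%f,im)
def pt(f,u,v,z=None):
    d=np.load('pics/%s.npz'%f); T=d['world_from_camera']
    n=cv2.undistortPoints(np.array([[[u,v]]],float),d['K'],d['distortion'])[0,0]
    ray=np.array([n[0],-n[1],-1]); 
    if z is None:
        D=float(d['z_map'][int(round(v)),int(round(u))]); return T[:3,:3]@(ray*D)+T[:3,3]
    w=T[:3,:3]@ray; return T[:3,3]+w*(z-T[2,3])/w[2]
```

Run:
```python
from h import *
snap('top','top0',None,1.25); snap('scene','scene0',None,1.25)
s=r.sense(); print(s['tcp_pos'],s['ee_rot'],s['gripper_width'],s['time_s'])
for n in ('top0','scene0'):
    print(np.load('pics/%s.npz'%n)['world_from_camera'].round(3))
```

```text
pics
station.py
[ 0.2703781  -0.56288646  0.22156674] [[-9.01479607e-01 -4.32820556e-01 -9.40092852e-04]
 [-4.32821566e-01  9.01477954e-01  1.72916687e-03]
 [ 9.90540133e-05  1.96570113e-03 -9.99998063e-01]] 1.0001162922844016 0.1
[[-0.024  0.984 -0.176  0.402]
 [-1.    -0.026 -0.005  0.353]
 [-0.01   0.176  0.984  0.951]
 [ 0.     0.     0.     1.   ]]
[[-0.779  0.241 -0.579 -0.068]
 [-0.627 -0.284  0.725  1.156]
 [ 0.011  0.928  0.372  0.508]
 [ 0.     0.     0.     1.   ]]
```

View pics/top0.png

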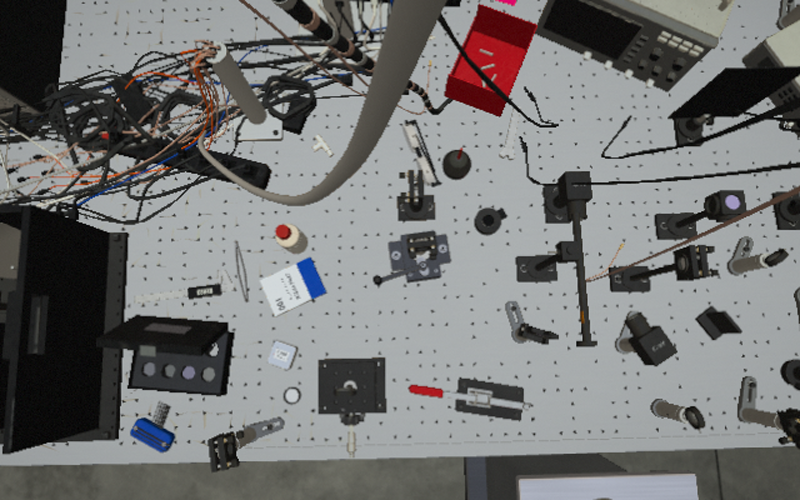

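View pics/scene0.png

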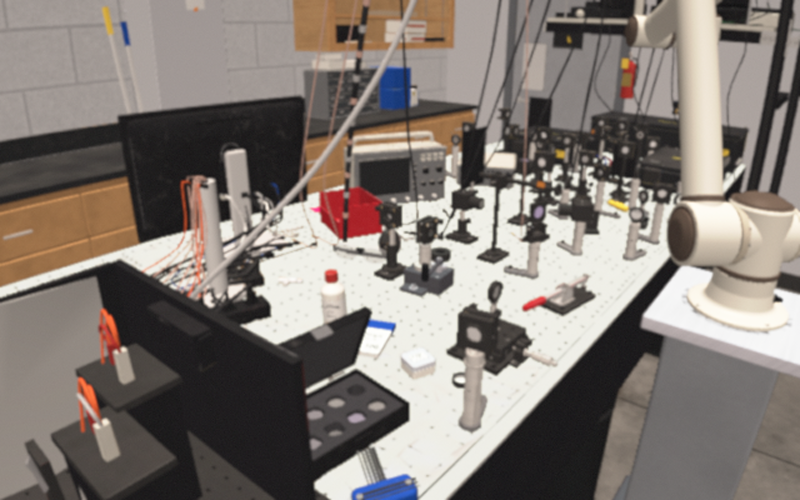

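Top view: socket and mount are near (420,255) of the 800-wide picture, with the lever's grip at (378,281) folded left. Another mount stands behind it at (415,195), and the blower is at (457,163). I'll enlarge it.

Run:
```python
from h import *
im=np.load('pics/top0.npz')['pixels'][110:250,270:430,::-1]
cv2.imwrite('pics/c0.png',cv2.resize(im,None,fx=5,fy=4.2857,interpolation=cv2.INTER_CUBIC))
im=cv2.resize(im,None,fx=4,fy=4,interpolation=cv2.INTER_CUBIC);cv2.imwrite('pics/c0.png',im)
```

```text
(no output)
```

View pics/c0.png

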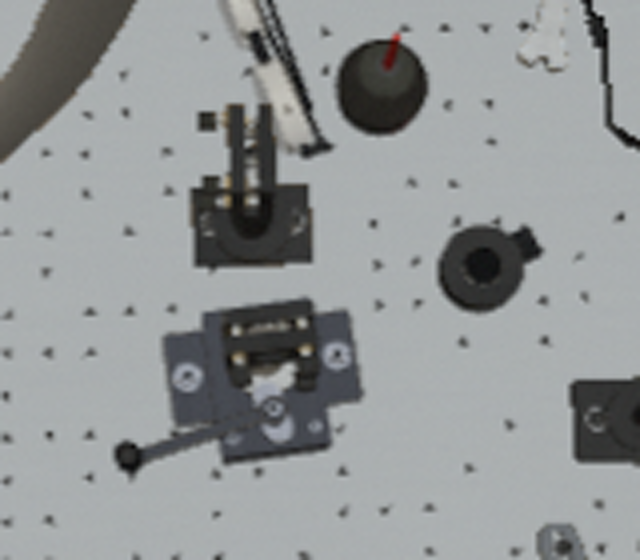

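The crop shows the grip top at (128,456), pivot at (273,408), ear screws at (186,377) and (337,354), and block front corners at (222,463) and (330,447).

Run:
```python
from h import *
def q(n,u,v,z): 
    p=pt('top0',270+u/4,110+v/4,z); print(n,p.round(4),'depth',pt('top0',270+u/4,110+v/4).round(3)); return p
g=q('grip',128,456,.091);pv=q('pivot',273,408,.06)
a=q('s1',186,377,.02);b=q('s2',337,354,.02)
fl=q('fl',222,463,.038);fr=q('fr',330,447,.038)
q('framefront L',226,322,.14);q('framefront R',316,310,.14);q('backL',228,368,.14);q('backR',316,358,.14)
for e in [(252,130),(270,130),(236,110),(250,215),(206,122),(382,88),(395,45),(480,265)]: q(e,*e,0.1)
d=(a-b)[:2];th=np.arctan2(-d[0],d[1]);print('yaw',np.degrees(th))
d2=(fl-fr)[:2];print('yaw2',np.degrees(np.arctan2(-d2[0],d2[1])))
c=(a+b)/2;R=np.array([[np.cos(th),-np.sin(th)],[np.sin(th),np.cos(th)]])
print('origin from screws',c[:2],'from pivot',pv[:2]+R@[.034,0],'from front',(fl+fr)[:2]/2+R@[.054,0])
w=(g-pv)[:2];print('lever len',np.linalg.norm(w),'dir deg in socket',np.degrees(np.arctan2(w[1],w[0])-th))
s=r.sense()['ee_rot'];print(np.degrees(np.arctan2(s[1,1],s[0,1])))
# highest cloud points near mount
d=np.load('pics/top0.npz')
P=np.array([pt('top0',u,v) for v in range(125,230) for u in range(300,362)])
for lo,hi in((.11,.16),(.16,.4)):
    m=(P[:,2]>lo)&(P[:,2]<hi);print(lo,m.sum())
    if m.sum(): 
        for x0 in np.arange(.3,.65,.01):
            k=m&(P[:,0]>=x0)&(P[:,0]<x0+.01)
            if k.sum(): print(round(x0,2),P[k,1].min().round(3),P[k,1].max().round(3),P[k,2].max().round(3))
```

```text
grip [0.5013 0.3997 0.091 ] depth [0.501 0.4   0.092]
pivot [0.5299 0.3195 0.06  ] depth [0.528 0.32  0.07 ]
s1 [0.5553 0.3686 0.02  ] depth [0.556 0.369 0.015]
s2 [0.5668 0.2792 0.02  ] depth [0.567 0.279 0.019]
fl [0.502  0.3488 0.038 ] depth [0.506 0.349 0.002]
fr [0.5096 0.2868 0.038 ] depth [ 0.514  0.284 -0.001]
framefront L [0.5638 0.3453 0.14  ] depth [0.562 0.345 0.151]
framefront R [0.5689 0.2987 0.14  ] depth [0.596 0.29  0.009]
backL [0.5397 0.3449 0.14  ] depth [0.539 0.345 0.146]
backR [0.5438 0.2996 0.14  ] depth [0.561 0.293 0.04 ]
(252, 130) [0.6797 0.3276 0.1   ] depth [0.669 0.329 0.132]
(270, 130) [0.6794 0.3177 0.1   ] depth [0.707 0.314 0.015]
(236, 110) [0.6915 0.3362 0.1   ] depth [0.67  0.337 0.162]
(250, 215) [0.6312 0.3302 0.1   ] depth [0.64  0.329 0.069]
(206, 122) [0.685 0.353 0.1  ] depth [0.665 0.353 0.159]
(382, 88) [0.7021 0.2547 0.1   ] depth [0.716 0.25  0.061]
(395, 45) [0.727  0.2463 0.1   ] depth [0.741 0.242 0.064]
(480, 265) [0.5998 0.2059 0.1   ] depth [0.619 0.191 0.015]
yaw 7.2842656372533225
yaw2 6.9903915986099525
origin from screws [0.56104826 0.32392777] from pivot [0.56358986 0.32381716] from front [0.55938737 0.32466167]
lever len 0.08509930121248563 dir deg in socket 102.31864557727864
115.6467465058292
0.11 597
0.53 0.3 0.345 0.151
0.54 0.301 0.347 0.154
0.55 0.3 0.347 0.154
0.56 0.302 0.35 0.152
0.57 0.303 0.328 0.151
0.62 0.321 0.36 0.16
0.63 0.319 0.359 0.16
0.64 0.319 0.34 0.16
0.16 211
0.62 0.322 0.357 0.166
0.63 0.322 0.357 0.167
0.64 0.322 0.342 0.166
```

Add to h.py:
```python
from scipy.spatial.transform import Rotation as Ro
def go(p,yaw=None,R=None):
    s=r.sense();A=s['ee_rot'];t=s['tcp_pos']
    if yaw is not None:
        a=np.radians(yaw);y=np.array([np.cos(a),np.sin(a),0]);z=np.array([0,0,-1.]);R=np.stack([np.cross(y,z),y,z],1)
    print('tcp',t.round(4),'yaw',np.degrees(np.arctan2(A[1,1],A[0,1])).round(1),'t',s['time_s'],'j',np.round(s['joints'],1),'F',s['wrist_force'].round(1) if hasattr(s['wrist_force'],'round') else s['wrist_force'],'w',round(s['gripper_width'],3))
    print('row',(A.T@(np.array(p)-t)).round(4),Ro.from_matrix(A.T@R).as_rotvec(degrees=True).round(2) if R is not None else '')
```

Run:
```python
from h import *
go([.27,-.56,.30]); go([.48,.40,.30],199.6)
d=np.load('pics/top0.npz')
for u,v in [(160,120),(200,145),(240,160),(280,130),(310,70),(340,10),(300,100)]: print(u,v,pt('top0',u,v).round(3))
# tall things near path
P=[];
for v in range(0,400,3):
    for u in range(0,640,3):
        p=pt('top0',u,v)
        if .2<p[0]<.62 and -.6<p[1]<.6 and .1<p[2]<.9:P.append(p)
P=np.array(P)
for x in np.arange(.2,.62,.07):
    print(round(x,2),[ (round(P[k,2].max(),2) if (k:=(abs(P[:,0]-x-.035)<.035)&(abs(P[:,1]-y-.05)<.05)).any() else 0) for y in np.arange(-.6,.6,.1)])
```

```text
tcp [ 0.2704 -0.5629  0.2216] yaw 115.6 t 0.1 j [-49.5  22.1   0.4  -0.  -68.4 -14.8] F [ 0.5  0.  -0.2] w 1.0
row [-0.0009  0.0029 -0.0784] 
tcp [ 0.2704 -0.5629  0.2216] yaw 115.6 t 0.1 j [-49.5  22.1   0.4  -0.  -68.4 -14.8] F [ 0.5  0.  -0.2] w 1.0
row [-0.6057  0.7774 -0.077 ] [ 1.000e-01  8.000e-02 -8.395e+01]
160 120 [0.742 0.713 0.105]
200 145 [0.705 0.646 0.029]
240 160 [0.52 0.44 0.54]
280 130 [0.481 0.376 0.736]
310 70 [0.47  0.356 0.824]
340 10 [0.466 0.348 0.862]
300 100 [0.473 0.362 0.793]
0.2 [0, 0, 0, np.float64(0.16), np.float64(0.14), 0, 0, 0, 0, 0, 0, 0]
0.27 [0, 0, 0, np.float64(0.14), np.float64(0.13), np.float64(0.13), 0, 0, 0, 0, np.float64(0.13), 0]
0.34 [0, 0, 0, 0, 0, np.float64(0.14), np.float64(0.21), np.float64(0.2), 0, 0, 0, 0]
0.41 [0, 0, 0, 0, 0, np.float64(0.22), np.float64(0.45), np.float64(0.71), 0, np.float64(0.87), 0, 0]
0.48 [0, 0, 0, np.float64(0.13), 0, np.float64(0.24), np.float64(0.65), np.float64(0.21), 0, np.float64(0.77), np.float64(0.65), 0]
0.55 [0, 0, 0, 0, np.float64(0.18), 0, np.float64(0.65), 0, 0, np.float64(0.15), np.float64(0.71), np.float64(0.4)]
```

Run:
```python
from h import *
for n in ('top0','scene0'):
    d=np.load('pics/%s.npz'%n);z=d['z_map'];T=d['world_from_camera'];v,u=np.mgrid[0:400:2,0:640:2]
    w=cv2.undistortPoints(np.stack([u,v],-1).reshape(-1,1,2).astype(float),d['K'],d['distortion'])[:,0]
    D=z[::2,::2].ravel();P=np.stack([w[:,0]*D,-w[:,1]*D,-D],1)@T[:3,:3].T+T[:3,3];P=P[D>0]
    P=P[(P[:,0]>.15)&(P[:,0]<1.1)&(abs(P[:,1])<1.0)&(P[:,2]>.3)&(P[:,2]<1.2)]
    print(n,len(P))
    k=np.unique(np.floor(P/.06).astype(int),axis=0,return_counts=True)
    for y in np.arange(-16,16):
        print('y %.2f'%(y*.06+.03),[(round(a[0]*.06+.03,2),round(a[2]*.06+.03,2)) for a,c in zip(*k) if a[1]==y])
```

```text
top0 2139
y -0.93 []
y -0.87 []
y -0.81 []
y -0.75 []
y -0.69 []
y -0.63 []
y -0.57 []
y -0.51 []
y -0.45 []
y -0.39 []
y -0.33 []
y -0.27 []
y -0.21 []
y -0.15 []
y -0.09 []
y -0.03 []
y 0.03 [(np.float64(0.57), np.float64(0.33)), (np.float64(0.57), np.float64(0.39)), (np.float64(0.57), np.float64(0.45)), (np.float64(0.57), np.float64(0.51)), (np.float64(0.63), np.float64(0.33)), (np.float64(0.63), np.float64(0.39)), (np.float64(0.63), np.float64(0.45))]
y 0.09 [(np.float64(0.45), np.float64(0.33)), (np.float64(0.45), np.float64(0.39)), (np.float64(0.45), np.float64(0.45)), (np.float64(0.45), np.float64(0.51)), (np.float64(0.45), np.float64(0.57)), (np.float64(0.51), np.float64(0.33)), (np.float64(0.51), np.float64(0.39)), (np.float64(0.57), np.float64(0.45)), (np.float64(0.57), np.float64(0.51)), (np.float64(0.57), np.float64(0.57)), (np.float64(0.57), np.float64(0.63))]
y 0.15 [(np.float64(0.45), np.float64(0.57)), (np.float64(0.45), np.float64(0.63)), (np.float64(0.45), np.float64(0.69))]
y 0.21 [(np.float64(0.69), np.float64(0.33)), (np.float64(0.69), np.float64(0.39))]
y 0.27 [
[... 6429 characters left out ...]
, np.float64(0.57)), (np.float64(0.75), np.float64(0.33)), (np.float64(0.75), np.float64(0.39)), (np.float64(0.75), np.float64(0.45)), (np.float64(1.05), np.float64(0.33))]
y 0.51 [(np.float64(0.57), np.float64(0.33)), (np.float64(0.57), np.float64(0.39)), (np.float64(0.57), np.float64(0.45)), (np.float64(1.05), np.float64(0.33))]
y 0.57 [(np.float64(0.57), np.float64(0.33)), (np.float64(0.63), np.float64(0.33)), (np.float64(1.05), np.float64(0.33)), (np.float64(1.11), np.float64(0.33))]
y 0.63 [(np.float64(1.05), np.float64(0.33)), (np.float64(1.11), np.float64(0.33))]
y 0.69 [(np.float64(1.05), np.float64(0.33)), (np.float64(1.11), np.float64(0.33))]
y 0.75 []
y 0.81 []
y 0.87 []
y 0.93 []
```

Run:
```python
from h import *
go([.34,-.2,.28],150); go([.37,.1,.28],170);
```

```text
tcp [ 0.2704 -0.5629  0.2216] yaw 115.6 t 0.1 j [-49.5  22.1   0.4  -0.  -68.4 -14.8] F [ 0.5  0.  -0.2] w 1.0
row [-0.2198  0.2971 -0.0579] [ 1.100e-01  3.000e-02 -3.435e+01]
tcp [ 0.2704 -0.5629  0.2216] yaw 115.6 t 0.1 j [-49.5  22.1   0.4  -0.  -68.4 -14.8] F [ 0.5  0.  -0.2] w 1.0
row [-0.3767  0.5546 -0.0574] [ 1.100e-01  5.000e-02 -5.435e+01]
```

The manual's scale: shifts go in shares of 0.75 m and turns go in shares of 90 degrees. Converting my numbers, 0.297 m / 0.75 = 0.396, -0.22 m / 0.75 = -0.2933, -34 degrees / 90 = -0.3778.

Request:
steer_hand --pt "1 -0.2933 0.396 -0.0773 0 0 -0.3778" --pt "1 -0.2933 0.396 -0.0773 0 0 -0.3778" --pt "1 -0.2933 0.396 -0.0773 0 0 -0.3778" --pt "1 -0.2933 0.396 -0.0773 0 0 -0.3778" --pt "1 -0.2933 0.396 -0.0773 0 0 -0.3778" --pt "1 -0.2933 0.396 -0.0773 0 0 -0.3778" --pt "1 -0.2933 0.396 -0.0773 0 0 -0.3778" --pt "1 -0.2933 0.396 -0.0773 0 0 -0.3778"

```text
refused: motion[0]: [1, -0.2933, 0.396, -0.0773, 0, 0, -0.3778] is not of type 'object' (schema: type "object"). Nothing was moved.
```

Wrong form. The message asks for a list of objects, one for each row, so I'll send the same numbers that way.

Request:
steer_hand --motion '[{"jaw":1, "d":[-0.2933, 0.396, -0.0773], "rot":[0, 0, -0.3778]}, {"jaw":1, "d":[-0.2933, 0.396, -0.0773], "rot":[0, 0, -0.3778]}, {"jaw":1, "d":[-0.2933, 0.396, -0.0773], "rot":[0, 0, -0.3778]}, {"jaw":1, "d":[-0.2933, 0.396, -0.0773], "rot":[0, 0, -0.3778]}, {"jaw":1, "d":[-0.2933, 0.396, -0.0773], "rot":[0, 0, -0.3778]}, {"jaw":1, "d":[-0.2933, 0.396, -0.0773], "rot":[0, 0, -0.3778]}, {"jaw":1, "d":[-0.2933, 0.396, -0.0773], "rot":[0, 0, -0.3778]}, {"jaw":1, "d":[-0.2933, 0.396, -0.0773], "rot":[0, 0, -0.3778]}]'

```text
time_s: 0.9
tcp_pos: [0.3402, -0.1978, 0.2812]
ee_rot: [[-0.503, -0.864, 0.002], [-0.864, 0.503, 0.0], [-0.001, -0.001, -1.0]]
wrist_force: [-0.1, 0.3, -1.0]
gripper_width: 1.0
gripper_force: 0.0
```

Run:
```python
from h import *
go([.37,.1,.28],170); go([.42,.34,.20],199.6)
```

```text
tcp [ 0.3402 -0.1978  0.2812] yaw 149.8 t 0.9 j [ -6.2  -4.1 -22.9  -0.  -71.1 -23.9] F [-0.1  0.3 -1. ] w 1.0
row [-0.2724  0.124   0.0014] [ -0.08   0.05 -20.18]
tcp [ 0.3402 -0.1978  0.2812] yaw 149.8 t 0.9 j [ -6.2  -4.1 -22.9  -0.  -71.1 -23.9] F [-0.1  0.3 -1. ] w 1.0
row [-0.5049  0.2015  0.0815] [-1.000e-01  3.000e-02 -4.978e+01]
```

In the tool's units: -0.505 m / 0.75 = -0.6733, -0.27 m / 0.75 = -0.36, -50 degrees / 90 = -0.5556.

Request:
steer_hand --motion '[{"jaw":1, "d":[-0.36, 0.1653, 0], "rot":[0, 0, -0.2222]}, {"jaw":1, "d":[-0.36, 0.1653, 0], "rot":[0, 0, -0.2222]}, {"jaw":1, "d":[-0.36, 0.1653, 0], "rot":[0, 0, -0.2222]}, {"jaw":1, "d":[-0.36, 0.1653, 0], "rot":[0, 0, -0.2222]}, {"jaw":1, "d":[-0.36, 0.1653, 0], "rot":[0, 0, -0.2222]}, {"jaw":1, "d":[-0.6733, 0.2667, 0.1067], "rot":[0, 0, -0.5556]}, {"jaw":1, "d":[-0.6733, 0.2667, 0.1067], "rot":[0, 0, -0.5556]}, {"jaw":1, "d":[-0.6733, 0.2667, 0.1067], "rot":[0, 0, -0.5556]}]'

```text
time_s: 1.7
tcp_pos: [0.3931, 0.1924, 0.2408]
ee_rot: [[0.273, -0.962, 0.0], [-0.962, -0.273, 0.001], [-0.0, -0.0, -1.0]]
wrist_force: [1.1, 0.1, -0.2]
gripper_width: 0.997
gripper_force: 0.0
```

Run:
```python
from h import *
go([.42,.34,.20],199.6)
go([.495,.385,.13],199.6)
```

```text
tcp [0.3931 0.1924 0.2408] yaw -164.1 t 1.7 j [ 47.5   2.5 -22.4  -0.  -65.  -31.6] F [ 1.1  0.1 -0.2] w 0.997
row [-0.1346 -0.0662  0.0408] [-0.03  0.02 -3.74]
tcp [0.3931 0.1924 0.2408] yaw -164.1 t 1.7 j [ 47.5   2.5 -22.4  -0.  -65.  -31.6] F [ 1.1  0.1 -0.2] w 0.997
row [-0.1574 -0.1506  0.1109] [-0.03  0.02 -3.74]
```

In the tool's units: -0.157 m / 0.75 = -0.2093, -0.15 m / 0.75 = -0.2, -4 degrees / 90 = -0.0444.

Request:
steer_hand --motion '[{"jaw":1, "d":[-0.18, -0.088, 0.0533], "rot":[0, 0, -0.0444]}, {"jaw":1, "d":[-0.18, -0.088, 0.0533], "rot":[0, 0, -0.0444]}, {"jaw":1, "d":[-0.18, -0.088, 0.0533], "rot":[0, 0, -0.0444]}, {"jaw":1, "d":[-0.18, -0.088, 0.0533], "rot":[0, 0, -0.0444]}, {"jaw":1, "d":[-0.2093, -0.2, 0.1467], "rot":[0, 0, -0.0444]}, {"jaw":1, "d":[-0.2093, -0.2, 0.1467], "rot":[0, 0, -0.0444]}, {"jaw":1, "d":[-0.2093, -0.2, 0.1467], "rot":[0, 0, -0.0444]}]'

```text
time_s: 2.4
tcp_pos: [0.4968, 0.3808, 0.1256]
ee_rot: [[0.331, -0.943, -0.005], [-0.943, -0.331, -0.006], [0.004, 0.007, -1.0]]
wrist_force: [-0.8, -0.5, 0.3]
gripper_width: 1.006
gripper_force: 0.0
```

Run:
```python
from h import *
snap('top','top1',None,1.25);go([.5013,.3997,.063],199.6)
```

```text
tcp [0.4969 0.3807 0.1261] yaw -160.7 t 2.45 j [ 52.2  26.9  -6.5  -0.  -57.1 -32.9] F [ 0.8  0.8 -0.7] w 1.003
row [-0.0167 -0.0108  0.063 ] [ 0.37 -0.21 -0.26]
```

View pics/top1.png

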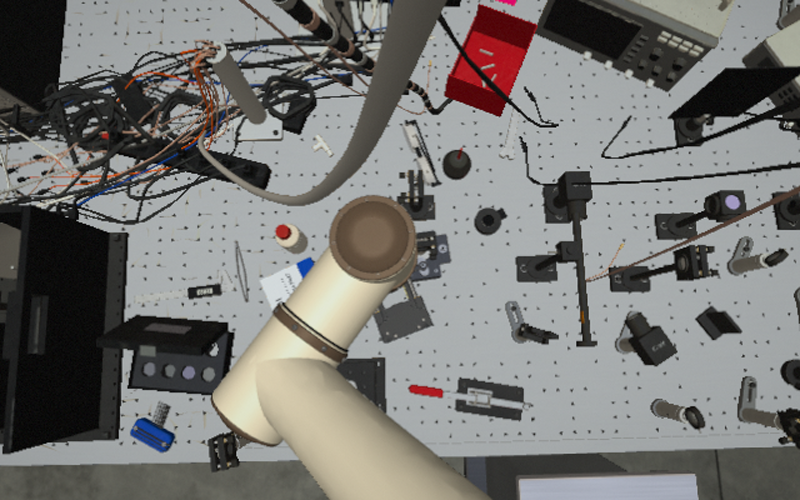

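The picture shows the gripper's body lying along tool y (its end is at (405,310)), so it is clear of the mirror in this pose. I'll check the bottle (290,235), then descend on the grip.

Run:
```python
from h import *
for u,v in [(226,185),(232,190),(224,180),(234,195)]: print(pt('top0',u,v).round(3))
```

```text
[0.589 0.562 0.105]
[0.582 0.554 0.081]
[0.6   0.566 0.106]
[0.572 0.551 0.076]
```

Request:
steer_hand --motion '[{"jaw":1, "d":[-0.0227, -0.0147, 0]}, {"jaw":1, "d":[-0.0227, -0.0147, 0.0267]}, {"jaw":0.6, "d":[-0.0227, -0.0147, 0.084]}, {"jaw":0.6, "d":[-0.0227, -0.0147, 0.084]}, {"jaw":0.0, "d":[-0.0227, -0.0147, 0.084]}, {"jaw":0.0, "d":[-0.0227, -0.0147, 0.084]}]'

```text
time_s: 3.05
tcp_pos: [0.5021, 0.4021, 0.0711]
ee_rot: [[0.333, -0.943, 0.003], [-0.943, -0.333, 0.003], [-0.002, -0.004, -1.0]]
wrist_force: [0.2, -0.2, -0.2]
gripper_width: 0.726
gripper_force: 0.0
```

Request:
steer_hand --motion '[{"jaw":0}, {"jaw":0}, {"jaw":0}, {"jaw":0}, {"jaw":0}, {"jaw":0}]'

```text
time_s: 3.65
tcp_pos: [0.5015, 0.4017, 0.0683]
ee_rot: [[0.333, -0.943, 0.001], [-0.943, -0.333, 0.001], [-0.001, -0.001, -1.0]]
wrist_force: [1.5, 1.3, -1.2]
gripper_width: 0.175
gripper_force: 12.8
```

Run:
```python
from h import *
go([.5013,.3997,.063],199.6)
t=r.sense()['tcp_pos'];A=r.sense()['ee_rot']
pv=np.array([.5285,.3197])
for a in range(10,85,10):
    c,s=np.cos(np.radians(a)),np.sin(np.radians(a));w=t[:2]-pv
    q=pv+[c*w[0]-s*w[1],s*w[0]+c*w[1]]
    print(a,(A.T@np.r_[q-t[:2],0]).round(4))
w=t[:2]-pv;print('len',np.hypot(*w),'lever dir',np.degrees(np.arctan2(w[1],w[0])))
```

```text
tcp [0.5015 0.4017 0.0683] yaw -160.5 t 3.65 j [ 53.1  31.5  -7.8   0.  -50.6 -33.7] F [ 1.5  1.3 -1.2] w 0.175
row [0.0018 0.0009 0.0053] [-0.08  0.03 -0.15]
10 [ 0.001  0.015 -0.   ]
20 [ 0.0046  0.0296 -0.    ]
30 [ 0.0106  0.0434 -0.0001]
40 [ 0.019   0.0559 -0.0001]
50 [ 0.0294  0.0668 -0.0001]
60 [ 0.0415  0.0757 -0.0001]
70 [ 0.055   0.0823 -0.0001]
80 [ 0.0695  0.0866 -0.0002]
len 0.08632127327825805 lever dir 108.19855088991565
```

In the tool's units: 0.0787 m / 0.75 = 0.1049, 0.0724 m / 0.75 = 0.0965, -64 degrees / 90 = -0.7111.

Request:
steer_hand --motion '[{"jaw":0, "d":[0.0011, 0.016, 0], "rot":[0, 0, -0.0889]}, {"jaw":0, "d":[0.004, 0.0317, 0], "rot":[0, 0, -0.1778]}, {"jaw":0, "d":[0.0091, 0.0471, 0], "rot":[0, 0, -0.2667]}, {"jaw":0, "d":[0.0161, 0.0616, 0], "rot":[0, 0, -0.3556]}, {"jaw":0, "d":[0.0253, 0.0745, 0], "rot":[0, 0, -0.4444]}, {"jaw":0, "d":[0.0363, 0.0864, 0], "rot":[0, 0, -0.5333]}, {"jaw":0, "d":[0.0487, 0.0965, 0], "rot":[0, 0, -0.6222]}, {"jaw":0, "d":[0.0623, 0.1049, 0], "rot":[0, 0, -0.7111]}]'

```text
time_s: 4.45
tcp_pos: [0.4444, 0.3312, 0.0683]
ee_rot: [[0.994, -0.108, 0.004], [-0.108, -0.994, 0.002], [0.004, -0.002, -1.0]]
wrist_force: [10.8, -0.6, -6.5]
gripper_width: 0.162
gripper_force: 30.0
```

Run:
```python
from h import *
t=r.sense()['tcp_pos'];pv=np.array([.5285,.3197])
w=t[:2]-pv;print('len',np.hypot(*w),'lever dir',np.degrees(np.arctan2(w[1],w[0])))
d=np.radians(187.1); go(np.r_[pv+.0863*np.array([np.cos(d),np.sin(d)]),t[2]],277.6)
```

```text
len 0.08484074620345892 lever dir 172.24226613484194
tcp [0.4444 0.3312 0.0683] yaw -96.2 t 4.45 j [ 53.5  24.4 -21.1   0.2 -44.3  30.1] F [10.8 -0.6 -6.5] w 0.162
row [ 0.0008  0.0222 -0.    ] [ -0.1   -0.23 -13.81]
```

In the tool's units: 0.0225 m / 0.75 = 0.03, 0.012 m / 0.75 = 0.016, -14 degrees / 90 = -0.1556.

Request:
steer_hand --motion '[{"jaw":0, "d":[0.0013, 0.016, 0], "rot":[0, 0, -0.0778]}, {"jaw":0, "d":[0.0033, 0.03, 0], "rot":[0, 0, -0.1556]}, {"jaw":0, "d":[0.0033, 0.03, 0], "rot":[0, 0, -0.1556]}, {"jaw":0, "d":[0.0033, 0.03, 0], "rot":[0, 0, -0.1556]}, {"jaw":0.5, "d":[0.0033, 0.03, 0], "rot":[0, 0, -0.1556]}, {"jaw":0.5, "d":[0.0033, 0.03, 0], "rot":[0, 0, -0.1556]}, {"jaw":0.5, "d":[0.0033, 0.03, 0], "rot":[0, 0, -0.1556]}, {"jaw":0.5, "d":[0.0033, 0.03, 0], "rot":[0, 0, -0.1556]}]'

```text
time_s: 5.25
tcp_pos: [0.442, 0.3084, 0.0681]
ee_rot: [[0.992, 0.13, -0.0], [0.13, -0.992, -0.0], [-0.0, 0.0, -1.0]]
wrist_force: [-0.5, 0.3, 0.5]
gripper_width: 0.438
gripper_force: 0.0
```

Run:
```python
from h import *
t=r.sense()['tcp_pos'];pv=np.array([.5285,.3197])
w=t[:2]-pv;print('len',np.hypot(*w),'lever dir',np.degrees(np.arctan2(w[1],w[0])))
go([.444,.309,.12],277.1); go([.444,.309,.20],277.1)
```

```text
len 0.087229808287362 lever dir -172.5255504490826
tcp [0.442  0.3084 0.0681] yaw -82.6 t 5.25 j [ 52.1  23.3 -23.   -0.  -43.7  45.3] F [-0.5  0.3  0.5] w 0.438
row [ 0.002  -0.0004 -0.0519] [0.01 0.02 0.35]
tcp [0.442  0.3084 0.0681] yaw -82.6 t 5.25 j [ 52.1  23.3 -23.   -0.  -43.7  45.3] F [-0.5  0.3  0.5] w 0.438
row [ 0.002  -0.0004 -0.1319] [0.01 0.02 0.35]
```

In the tool's units: -0.14 m / 0.75 = -0.1867, -0.135 m / 0.75 = -0.18.

Request:
steer_hand --motion '[{"jaw":0.5, "d":[0, 0, -0.06]}, {"jaw":0.6, "d":[0, 0, -0.12]}, {"jaw":1, "d":[0, 0, -0.18]}, {"jaw":1, "d":[-0.0667, 0, -0.1867]}, {"jaw":1, "d":[-0.0933, 0, -0.1867]}, {"jaw":1, "d":[-0.0933, 0, -0.1867]}]'

```text
time_s: 5.85
tcp_pos: [0.3707, 0.2987, 0.2091]
ee_rot: [[0.991, 0.132, -0.0], [0.132, -0.991, 0.001], [0.0, -0.001, -1.0]]
wrist_force: [0.5, 1.3, 0.2]
gripper_width: 0.87
gripper_force: 0.0
```

Run:
```python
from h import *
snap('top','top2',(280,140,400,230),6)
go([.45,.309,.22],277.1)
```

```text
tcp [0.372  0.2992 0.2088] yaw -82.5 t 5.9 j [ 58.4   8.2 -20.8  -0.  -60.9  39.2] F [ 0.2 -0.6  0.1] w 0.915
row [ 0.0786  0.0006 -0.0111] [-0.06 -0.05  0.45]
```

View pics/top2.png

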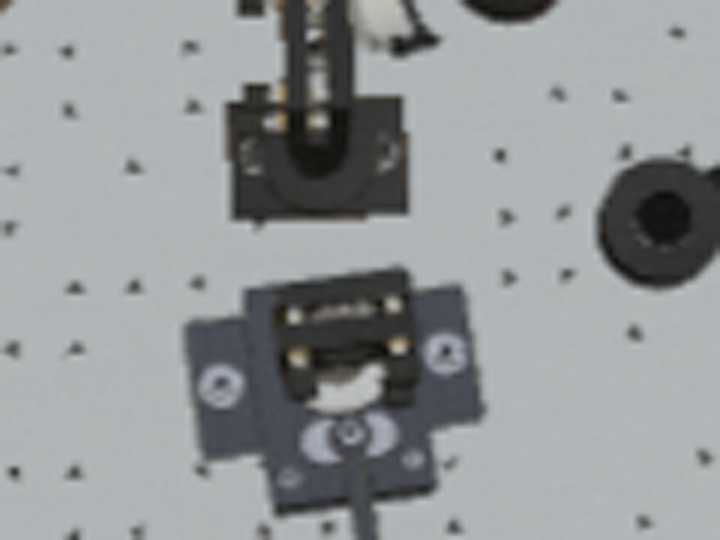

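The lever stands straight out (pivot (352,432), arm to (366,535)) with the cam's long axis square to it and clear of the foot. Next I'll measure the frame from the depth map.

Run:
```python
from h import *
P=np.array([pt('top2',u,v) for v in range(180,212) for u in range(320,356)])
m=(P[:,2]>.135)&(P[:,2]<.17)&(P[:,0]>.5);Q=P[m];print(len(Q),Q[:,2].mean(),Q[:,2].max())
print(Q.min(0),Q.max(0),Q.mean(0))
b=cv2.minAreaRect(Q[:,:2].astype(np.float32));print(b)
d=np.load('pics/top2.npz')
def q(u,v,z): return pt('top2',280+u/6,140+v/6,z)
L=q(275,297,.149);Rr=q(410,272,.149);l2=q(282,352,.149);r2=q(415,340,.149)
for p in(L,Rr,l2,r2):print(p.round(4))
g=q(352,432,.06);e=q(366,535,.0645);w=e-g;print('lever',g.round(4),np.degrees(np.arctan2(w[1],w[0])))
a=q(222,385,.02);b=q(446,353,.02);print('screws',(a+b)[:2]/2,np.degrees(np.arctan2(-(a-b)[0],(a-b)[1])))
```

```text
335 0.1476040333750014 0.15316408703921158
[0.53033597 0.2998782  0.13542238] [0.57258006 0.34848149 0.15316409] [0.55417692 0.32473676 0.14760403]
((0.5517637729644775, 0.3243529200553894), (0.03935806453227997, 0.04619865119457245), 5.70185661315918)
[0.5642 0.3467 0.149 ]
[0.5716 0.3005 0.149 ]
[0.5451 0.3448 0.149 ]
[0.548  0.2996 0.149 ]
lever [0.5298 0.3186 0.06  ] -174.52020672368707
screws [0.56073062 0.32325414] 6.7465837805149524
```

Run:
```python
from h import *
for u,v in [(298,192),(280,220),(260,240),(240,270),(220,300),(215,330),(200,320)]: print('arm',pt('top1',u,v).round(3))
for n in('top0','scene0'):
  H=[]
  for v in range(0,400):
    for u in range(0,640):
        D=np.load if 0 else None
  d=np.load('pics/%s.npz'%n);z=d['z_map'];T=d['world_from_camera'];v,u=np.mgrid[0:400,0:640]
  w=cv2.undistortPoints(np.stack([u,v],-1).reshape(-1,1,2).astype(float),d['K'],d['distortion'])[:,0]
  D=z.ravel();P=np.stack([w[:,0]*D,-w[:,1]*D,-D],1)@T[:3,:3].T+T[:3,3]
  P=P[(D>0)&(P[:,0]>.42)&(P[:,0]<.6)&(P[:,1]>.3)&(P[:,1]<.6)]
  for h in np.arange(.25,.85,.05):
    Q=P[(P[:,2]>h)&(P[:,2]<h+.05)]
    if len(Q)>10: print(n,round(h,2),len(Q),Q.min(0).round(3),Q.max(0).round(3))
```

```text
arm [0.492 0.382 0.495]
arm [0.462 0.404 0.481]
arm [0.439 0.429 0.473]
arm [0.405 0.452 0.477]
arm [0.372 0.473 0.484]
arm [0.339 0.478 0.484]
arm [0.349 0.498 0.475]
top0 0.3 38 [0.583 0.531 0.315] [0.6   0.556 0.35 ]
top0 0.35 70 [0.561 0.503 0.35 ] [0.59  0.533 0.399]
top0 0.4 68 [0.542 0.477 0.4  ] [0.569 0.504 0.449]
top0 0.45 72 [0.527 0.452 0.45 ] [0.551 0.478 0.5  ]
top0 0.5 76 [0.514 0.432 0.501] [0.534 0.455 0.549]
top0 0.55 94 [0.503 0.413 0.552] [0.522 0.436 0.599]
top0 0.6 131 [0.494 0.396 0.6  ] [0.51  0.418 0.649]
top0 0.65 425 [0.486 0.381 0.65 ] [0.6  0.42 0.7 ]
top0 0.7 435 [0.478 0.366 0.7  ] [0.59  0.423 0.75 ]
top0 0.75 738 [0.472 0.356 0.75 ] [0.485 0.375 0.8  ]
top0 0.8 1976 [0.467 0.346 0.8  ] [0.478 0.365 0.85 ]
scene0 0.3 101 [0.579 0.527 0.312] [0.599 0.559 0.35 ]
scene0 0.35 154 [0.558 0.495 0.351] [0.588 0.534 0.4  ]
scene0 0.4 148 [0.54  0.471 0.401] [0.568 0.505 0.449]
scene0 0.45 149 [0.526 0.445 0.451] [0.55 0.48 0.5 ]
scene0 0.5 139 [0.515 0.427 0.502] [0.533 0.457 0.549]
scene0 0.55 29 [0.511 0.425 0.55 ] [0.525 0.438 0.558]
```

Create k.py:
```python
import numpy as np
D=[([-49.526,22.042,.453,-68.411],(.271,-.563,.223)),([-6.2,-4.1,-22.9,-71.1],(.3402,-.1978,.2812)),([47.5,2.5,-22.4,-65],(.3931,.1924,.2408)),([52.2,26.9,-6.5,-57.1],(.4969,.3807,.1261)),([52.1,23.3,-23,-43.7],(.442,.3084,.0681)),([58.4,8.2,-20.8,-60.9],(.372,.2992,.2088))]
A=[];B=[]
for j,p in D:
    a,b,c,e=np.radians(j)
    x=p[0]*np.cos(a)+p[1]*np.sin(a);y=-p[0]*np.sin(a)+p[1]*np.cos(a)
    A+=[[np.sin(b),np.cos(c-b),0,0,1],[np.cos(b),np.sin(c-b),1,0,0],[0,0,0,1,0]];B+=[x,p[2],y]
s,res,_,_=np.linalg.lstsq(np.array(A),np.array(B),rcond=None)
print(s,np.abs(np.array(A)@s-B).max())
L2,L4,hz,d,a1=s;Lt=.30
for j2,j3 in[(-30,-32),(-20,-24),(-10,-16),(-40,-43),(0,-6),(-20,-30)]:
    b,c=np.radians([j2,j3]);e=c-b;pitch=np.degrees(-e)+10
    q=np.radians(pitch)
    print(j2,j3,'pitch',pitch,'x',a1+L2*np.sin(b)+L4*np.cos(e)+Lt*np.cos(q),'z',hz+Lt+L2*np.cos(b)+L4*np.sin(e)-Lt*np.sin(q),'elbow x,z',L2*np.sin(b),hz+Lt+L2*np.cos(b))
```

```bash
python3 k.py
```

Run:
```python
from h import *
go([.558,.3238,.20],277); go([.558,.3238,.106],277)
```

```text
[ 0.56125683  0.42119534 -0.14261423 -0.15962111  0.00112853] 0.0013291062150174726
-30 -32 pitch 12.000000000000004 x 0.4348831605908077 z 0.5663754332559515 elbow x,z -0.2806284141185123 0.6434484459807355
-20 -24 pitch 14.000000000000004 x 0.520425441672379 z 0.582837003984358 elbow x,z -0.1919611408361374 0.684794674540029
-10 -16 pitch 16.0 x 0.6109338065081347 z 0.5833977418884948 elbow x,z -0.09746122542648067 0.7101158505588558
-40 -43 pitch 13.000000000000004 x 0.3532887261256468 z 0.4978044717764291 elbow x,z -0.36076893504272567 0.5873334491135482
0 -6 pitch 16.0 x 0.7083950319346154 z 0.5919244942466564 elbow x,z 0.0 0.7186426029170174
-20 -30 pitch 20.0 x 0.5058716170324441 z 0.5090488278118731 elbow x,z -0.1919611408361374 0.684794674540029
tcp [0.372  0.2992 0.2088] yaw -82.5 t 5.9 j [ 58.4   8.2 -20.8  -0.  -60.9  39.2] F [ 0.2 -0.6  0.1] w 0.915
row [1.876e-01 1.000e-04 9.000e-03] [-0.06 -0.05  0.55]
tcp [0.372  0.2992 0.2088] yaw -82.5 t 5.9 j [ 58.4   8.2 -20.8  -0.  -60.9  39.2] F [ 0.2 -0.6  0.1] w 0.915
row [0.1876 0.0002 0.103 ] [-0.06 -0.05  0.55]
```

The manual's scale: shifts go in shares of 0.75 m and turns go in shares of 90 degrees. Converting my numbers, 0.1876 m / 0.75 = 0.2501, 0.058 m / 0.75 = 0.0773, 0.5 degrees / 90 = 0.0056.

Request:
steer_hand --motion '[{"jaw":1, "d":[0.06, 0, 0.0267]}, {"jaw":1, "d":[0.12, 0, 0.0533], "rot":[0, 0, 0.0056]}, {"jaw":1, "d":[0.1733, 0, 0.0733], "rot":[0, 0, 0.0056]}, {"jaw":1, "d":[0.22, 0, 0.0733], "rot":[0, 0, 0.0056]}, {"jaw":1, "d":[0.2501, 0, 0.0773], "rot":[0, 0, 0.0056]}, {"jaw":1, "d":[0.2501, 0, 0.0773], "rot":[0, 0, 0.0056]}]'

```text
time_s: 6.5
tcp_pos: [0.562, 0.3232, 0.1475]
ee_rot: [[0.993, 0.118, -0.001], [0.118, -0.993, -0.002], [-0.001, 0.002, -1.0]]
wrist_force: [-0.9, 0.6, -0.4]
gripper_width: 1.003
gripper_force: 0.0
```

Run:
```python
from h import *
go([.558,.3238,.106],277); snap('scene','sc1',(280,140,440,260),5)
```

```text
tcp [0.562  0.3232 0.1475] yaw -83.2 t 6.5 j [ 44.2  27.6  -1.9   0.  -60.7  52.6] F [-0.9  0.6 -0.4] w 1.003
row [-0.0039 -0.0011  0.0415] [ 0.1   0.07 -0.21]
```

View pics/sc1.png

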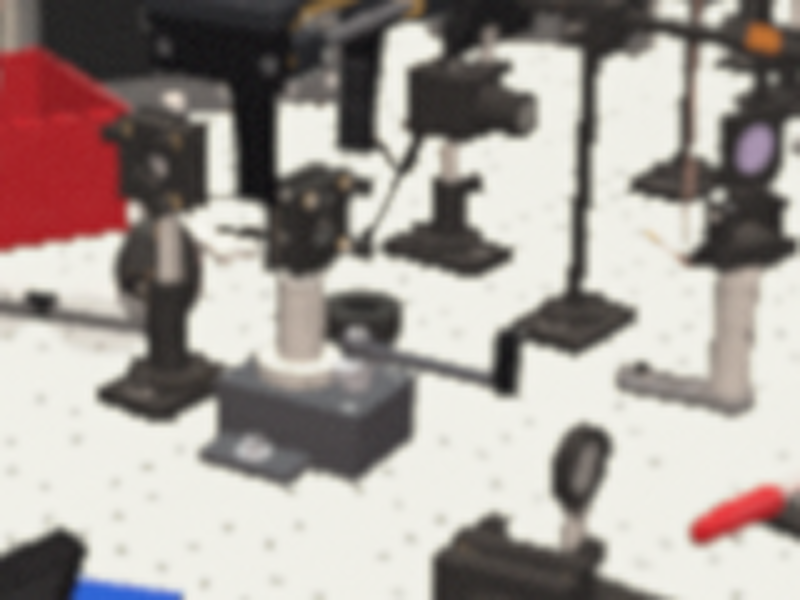

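The scene view shows the fingers at (258,130) and (358,100), straddling the frame at (310,220). The lever is straight out to the grip at (508,360). Now I'll descend and close.

In the tool's units: 0.0415 m / 0.75 = 0.0553, 0.02 m / 0.75 = 0.0267, -0.2 degrees / 90 = -0.0022.

Request:
steer_hand --motion '[{"jaw":1, "d":[-0.0027, -0.0007, 0.0267], "rot":[0, 0, -0.0022]}, {"jaw":1, "d":[-0.0027, -0.0007, 0.0553], "rot":[0, 0, -0.0022]}, {"jaw":1, "d":[-0.0027, -0.0007, 0.0553], "rot":[0, 0, -0.0022]}, {"jaw":0, "d":[-0.0027, -0.0007, 0.0553], "rot":[0, 0, -0.0022]}, {"jaw":0, "d":[-0.0027, -0.0007, 0.0553], "rot":[0, 0, -0.0022]}, {"jaw":0, "d":[-0.0027, -0.0007, 0.0553], "rot":[0, 0, -0.0022]}, {"jaw":0, "d":[-0.0027, -0.0007, 0.0553], "rot":[0, 0, -0.0022]}, {"jaw":0, "d":[-0.0027, -0.0007, 0.0553], "rot":[0, 0, -0.0022]}]'

```text
time_s: 7.35
tcp_pos: [0.557, 0.324, 0.1093]
ee_rot: [[0.992, 0.124, 0.001], [0.124, -0.992, 0.001], [0.001, -0.001, -1.0]]
wrist_force: [0.2, -0.8, -0.0]
gripper_width: 0.634
gripper_force: 0.0
```

Request:
steer_hand --motion '[{"jaw":0}, {"jaw":0}, {"jaw":0}]'

```text
time_s: 7.65
tcp_pos: [0.557, 0.3238, 0.109]
ee_rot: [[0.992, 0.124, 0.0], [0.124, -0.992, -0.0], [0.0, 0.0, -1.0]]
wrist_force: [-0.3, -1.0, 1.6]
gripper_width: 0.551
gripper_force: 29.8
```

Run:
```python
from h import *
go([.558,.3238,.106],277)
```

```text
tcp [0.557  0.3238 0.109 ] yaw -82.9 t 7.65 j [ 44.5  29.2  -5.1   0.  -55.6  52.6] F [-0.3 -1.   1.6] w 0.551
row [0.001  0.0001 0.003 ] [ 0.   -0.02  0.14]
```

Request:
steer_hand --motion '[{"jaw":0, "d":[0, 0, -0.008]}, {"jaw":0, "d":[0, 0, -0.0187]}, {"jaw":0, "d":[0, 0, -0.0293]}, {"jaw":0, "d":[0, 0, -0.04]}, {"jaw":0, "d":[0, 0, -0.0507]}, {"jaw":0, "d":[0, 0, -0.056]}, {"jaw":0, "d":[0, 0, -0.056]}, {"jaw":0, "d":[0, 0, -0.056]}]'

```text
time_s: 8.45
tcp_pos: [0.5566, 0.3238, 0.1505]
ee_rot: [[0.992, 0.124, -0.0], [0.124, -0.992, -0.0], [-0.001, 0.0, -1.0]]
wrist_force: [-0.4, 0.4, -3.1]
gripper_width: 0.55
gripper_force: 29.8
```

Run:
```python
from h import *
go([.54,.26,.22],277);go([.42,.22,.25],277)
for x in np.arange(.34,.62,.04): 
  L=[]
  for y in np.arange(.1,.34,.04):
    d=[pt('top0',u,v)[2] for u in range(0,0)]
  
d=np.load('pics/top0.npz');z=d['z_map'];T=d['world_from_camera'];v,u=np.mgrid[100:400,250:520]
w=cv2.undistortPoints(np.stack([u,v],-1).reshape(-1,1,2).astype(float),d['K'],d['distortion'])[:,0]
D=z[100:400,250:520].ravel();P=np.stack([w[:,0]*D,-w[:,1]*D,-D],1)@T[:3,:3].T+T[:3,3];P=P[(D>0)&(P[:,2]<.7)]
for x in np.arange(.34,.66,.04): print(round(x,2),[ (lambda Q: round(float(Q[:,2].max()),2) if len(Q) else -1)(P[(abs(P[:,0]-x)<.02)&(abs(P[:,1]-y)<.02)]) for y in np.arange(-.02,.36,.04)])
```

```text
tcp [0.5566 0.3238 0.1505] yaw -82.9 t 8.45 j [ 44.5  27.   -2.4  -0.  -60.6  52.6] F [-0.4  0.4 -3.1] w 0.55
row [-0.0244  0.0612 -0.0695] [0.   0.03 0.13]
tcp [0.5566 0.3238 0.1505] yaw -82.9 t 8.45 j [ 44.5  27.   -2.4  -0.  -60.6  52.6] F [-0.4  0.4 -3.1] w 0.55
row [-0.1485  0.086  -0.0994] [0.   0.03 0.13]
0.34 [0.13, 0.01, 0.0, 0.01, 0.0, 0.01, 0.01, 0.01, 0.0, 0.01]
0.38 [0.14, 0.0, 0.21, 0.21, 0.18, 0.12, 0.01, 0.01, 0.01, 0.01]
0.42 [0.13, 0.01, 0.19, 0.2, 0.21, 0.17, 0.01, 0.01, 0.01, 0.01]
0.46 [0.01, 0.01, 0.19, 0.43, 0.02, 0.02, 0.0, 0.01, 0.01, 0.0]
0.5 [0.02, 0.11, 0.34, 0.4, 0.02, 0.01, 0.01, 0.01, 0.06, 0.07]
0.54 [0.01, 0.01, 0.19, 0.21, 0.2, 0.01, 0.01, 0.01, 0.15, 0.15]
0.58 [0.01, 0.33, 0.12, 0.2, 0.01, 0.02, 0.02, 0.02, 0.15, 0.15]
0.62 [0.01, 0.34, 0.28, 0.0, 0.02, 0.03, 0.03, 0.01, 0.15, 0.17]
```

In the tool's units: -0.14 m / 0.75 = -0.1867, -0.09 m / 0.75 = -0.12.

Request:
steer_hand --motion '[{"jaw":0, "d":[-0.008, 0.024, -0.016]}, {"jaw":0, "d":[-0.016, 0.0507, -0.036]}, {"jaw":0, "d":[-0.024, 0.0773, -0.06]}, {"jaw":0, "d":[-0.0333, 0.0947, -0.08]}, {"jaw":0, "d":[-0.0667, 0.0947, -0.0933]}, {"jaw":0, "d":[-0.1067, 0.0947, -0.1067]}, {"jaw":0, "d":[-0.1467, 0.0947, -0.12]}, {"jaw":0, "d":[-0.1867, 0.0947, -0.1333]}]'

```text
time_s: 9.25
tcp_pos: [0.4253, 0.2355, 0.2509]
ee_rot: [[0.992, 0.124, -0.0], [0.124, -0.992, -0.0], [-0.0, -0.0, -1.0]]
wrist_force: [0.7, 1.0, -3.6]
gripper_width: 0.551
gripper_force: 29.8
```

Run:
```python
from h import *
go([.35,.22,.34],277);go([.36,-.117,.36],277)
```

```text
tcp [0.4253 0.2355 0.2509] yaw -82.9 t 9.25 j [ 48.1   7.2 -15.7  -0.  -67.2  49. ] F [ 0.7  1.  -3.6] w 0.551
row [-0.0767  0.0061 -0.0891] [-0.    0.03  0.11]
tcp [0.4253 0.2355 0.2509] yaw -82.9 t 9.25 j [ 48.1   7.2 -15.7  -0.  -67.2  49. ] F [ 0.7  1.  -3.6] w 0.551
row [-0.1085  0.3417 -0.1091] [-0.    0.03  0.11]
```

In the tool's units: 0.145 m / 0.75 = 0.1933, 0.11 m / 0.75 = 0.1467.

Request:
steer_hand --motion '[{"jaw":0, "d":[-0.0267, 0.0027, -0.0333]}, {"jaw":0, "d":[-0.0533, 0.0053, -0.0667]}, {"jaw":0, "d":[-0.08, 0.0067, -0.1]}, {"jaw":0, "d":[-0.1027, 0.008, -0.12]}, {"jaw":0, "d":[-0.1067, 0.0533, -0.1333]}, {"jaw":0, "d":[-0.1133, 0.1, -0.14]}, {"jaw":0, "d":[-0.12, 0.1467, -0.1453]}, {"jaw":0, "d":[-0.124, 0.1933, -0.1453]}]'

```text
time_s: 10.05
tcp_pos: [0.3518, 0.0793, 0.3605]
ee_rot: [[0.992, 0.126, 0.002], [0.126, -0.992, 0.002], [0.002, -0.001, -1.0]]
wrist_force: [0.5, -0.3, -3.8]
gripper_width: 0.552
gripper_force: 29.8
```

Request:
steer_hand --motion '[{"jaw":0, "d":[-0.0053, 0.0467, 0]}, {"jaw":0, "d":[-0.008, 0.0933, 0]}, {"jaw":0, "d":[-0.0107, 0.14, 0]}, {"jaw":0, "d":[-0.0133, 0.1867, 0]}, {"jaw":0, "d":[-0.0173, 0.2267, 0]}, {"jaw":0, "d":[-0.0213, 0.2627, 0]}, {"jaw":0, "d":[-0.0213, 0.2627, 0]}]'

```text
time_s: 10.75
tcp_pos: [0.3603, -0.119, 0.3595]
ee_rot: [[0.993, 0.12, -0.001], [0.12, -0.993, -0.0], [-0.001, 0.0, -1.0]]
wrist_force: [-0.2, 1.7, -3.7]
gripper_width: 0.55
gripper_force: 29.8
```

Run:
```python
from h import *
go([.36,-.117,.36],277)
```

```text
tcp [ 0.3603 -0.119   0.3595] yaw -83.1 t 10.75 j [  6.6  -7.5 -15.    0.  -82.6  90.2] F [-0.2  1.7 -3.7] w 0.55
row [-0.0001 -0.002  -0.0005] [ 0.02  0.04 -0.12]
```

In the tool's units: -0.185 m / 0.75 = -0.2467, -0.16 m / 0.75 = -0.2133, 45 degrees / 90 = 0.5.

Request:
steer_hand --motion '[{"jaw":0, "d":[0.0053, 0, -0.02], "rot":[0, 0.0444, 0]}, {"jaw":0, "d":[0.0133, 0, -0.0467], "rot":[0, 0.1, 0]}, {"jaw":0, "d":[0.0227, 0, -0.08], "rot":[0, 0.1667, 0]}, {"jaw":0, "d":[0.032, 0, -0.1133], "rot":[0, 0.2333, 0]}, {"jaw":0, "d":[0.0413, 0, -0.1467], "rot":[0, 0.3, 0]}, {"jaw":0, "d":[0.0507, 0, -0.18], "rot":[0, 0.3667, 0]}, {"jaw":0, "d":[0.06, 0, -0.2133], "rot":[0, 0.4333, 0]}, {"jaw":0, "d":[0.0667, 0, -0.2467], "rot":[0, 0.5, 0]}]'

```text
time_s: 11.55
tcp_pos: [0.4096, -0.1101, 0.545]
ee_rot: [[0.7, 0.125, 0.703], [0.088, -0.992, 0.09], [0.708, -0.001, -0.706]]
wrist_force: [0.5, -0.3, -5.1]
gripper_width: 0.552
gripper_force: 29.9
```

Create fin.py:
```python
from h import *
a=np.radians(6.9);f=np.array([np.cos(a),np.sin(a),0]);l=np.array([-np.sin(a),np.cos(a),0])
def tgt(xp,z,pitch):
    q=np.radians(pitch);zt=f*np.cos(q)+np.array([0,0,-np.sin(q)]);y=-l;R=np.stack([np.cross(y,zt),y,zt],1)
    go(f*xp-.16*l+[0,0,z],R=R)
print(r.sense()['ee_rot'].round(3));tgt(.42,.63,24);tgt(.445,.72,3)
```

```bash
python3 fin.py
```

```text
[[ 0.7    0.125  0.703]
 [ 0.088 -0.992  0.09 ]
 [ 0.708 -0.001 -0.706]]
tcp [ 0.4096 -0.1101  0.545 ] yaw -82.8 t 11.55 j [  6.9 -24.7 -12.6  -0.3 -57.   90.4] F [ 0.5 -0.3 -5.1] w 0.552
row [ 0.079   0.0016 -0.0412] [-0.29 20.89  0.13]
tcp [ 0.4096 -0.1101  0.545 ] yaw -82.8 t 11.55 j [  6.9 -24.7 -12.6  -0.3 -57.   90.4] F [ 0.5 -0.3 -5.1] w 0.552
row [ 0.1604  0.0017 -0.087 ] [-0.31 41.89  0.08]
```

In the tool's units: 0.16 m / 0.75 = 0.2133, 0.145 m / 0.75 = 0.1933, 42 degrees / 90 = 0.4667.

Request:
steer_hand --motion '[{"jaw":0, "d":[0.0267, 0, -0.0133], "rot":[0, 0.0556, 0]}, {"jaw":0, "d":[0.0533, 0, -0.0267], "rot":[0, 0.1111, 0]}, {"jaw":0, "d":[0.08, 0, -0.0413], "rot":[0, 0.1722, 0]}, {"jaw":0, "d":[0.1067, 0, -0.056], "rot":[0, 0.2333, 0]}, {"jaw":0, "d":[0.136, 0, -0.072], "rot":[0, 0.2944, 0]}, {"jaw":0, "d":[0.1653, 0, -0.088], "rot":[0, 0.3556, 0]}, {"jaw":0, "d":[0.1933, 0, -0.104], "rot":[0, 0.4111, 0]}, {"jaw":0, "d":[0.2133, 0, -0.116], "rot":[0, 0.4667, 0]}]'

```text
time_s: 12.35
tcp_pos: [0.4612, -0.1036, 0.7192]
ee_rot: [[0.051, 0.126, 0.991], [0.006, -0.992, 0.126], [0.999, -0.001, -0.051]]
wrist_force: [-0.3, -0.4, -4.4]
gripper_width: 0.551
gripper_force: 29.9
```

Request:
steer_hand --motion '[{"jaw":0}, {"jaw":0}, {"jaw":0}, {"jaw":0}]'

```text
time_s: 12.75
tcp_pos: [0.4618, -0.1041, 0.7189]
ee_rot: [[0.053, 0.125, 0.991], [0.007, -0.992, 0.124], [0.999, -0.0, -0.054]]
wrist_force: [0.4, 0.7, -3.4]
gripper_width: 0.552
gripper_force: 29.9
```

Run:
```python
from h import *
import fin
snap('scene','sc2',(420,0,640,200),3.6);snap('top','top3',None,1.25)
print(r.sense()['joint_velocities'])
```

```text
[[ 0.053  0.125  0.991]
 [ 0.007 -0.992  0.124]
 [ 0.999 -0.    -0.054]]
tcp [ 0.4618 -0.1041  0.7189] yaw -82.8 t 12.75 j [  6.7 -29.  -17.3  -1.8 -14.8  91.8] F [ 0.4  0.7 -3.4] w 0.552
row [-0.0902  0.0011 -0.0211] [ -0.26 -20.91   0.05]
tcp [ 0.4618 -0.1041  0.7189] yaw -82.8 t 12.75 j [  6.7 -29.  -17.3  -1.8 -14.8  91.8] F [ 0.4  0.7 -3.4] w 0.552
row [ 0.001   0.0012 -0.001 ] [-0.26  0.09  0.01]
[-0.14425328  0.14093609 -0.03138189  0.10926855  0.31309475 -0.01184646]
```

View pics/sc2.png

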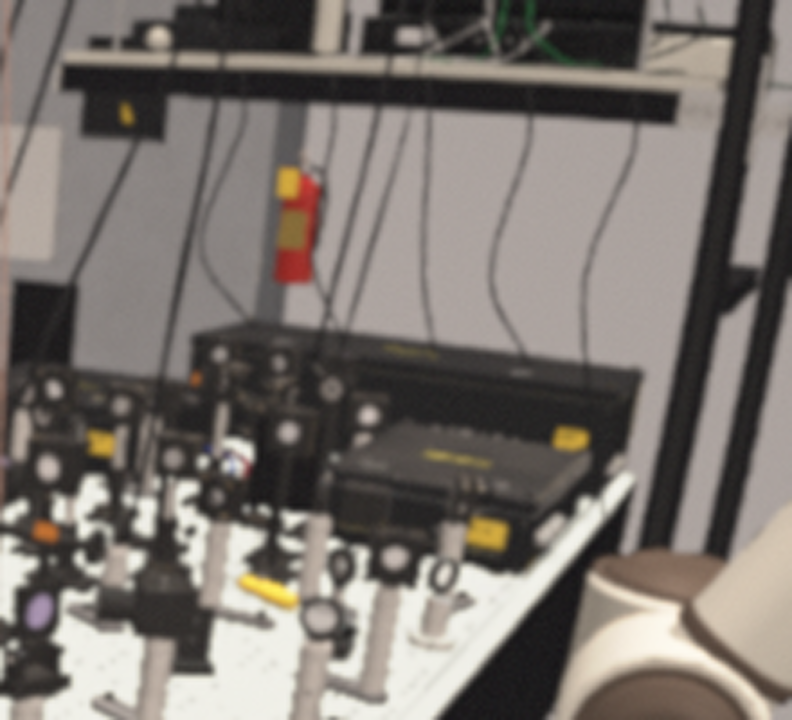

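View pics/top3.png

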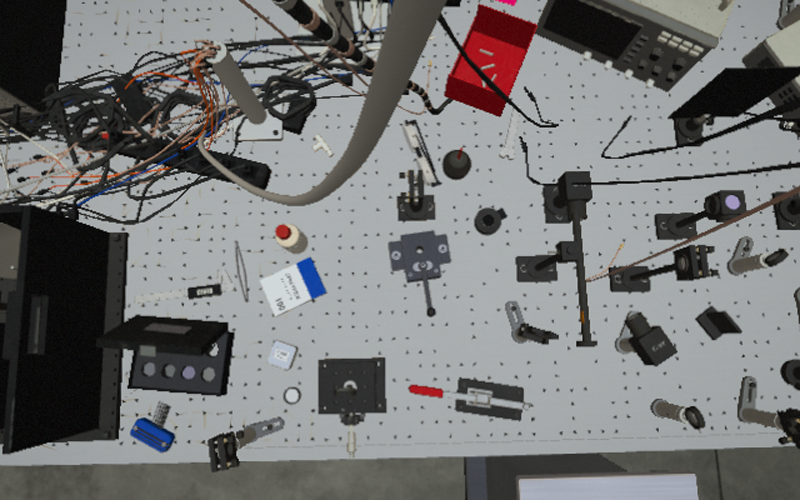

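The socket at (418,258) is empty, the lever stands straight out to (430,312), and the bystanders have not moved. The held mirror is out of both views, so I'll find a pose where it can be checked and read the moment.

Run:
```python
from h import *
s=r.sense();print('M',np.array(s['moment']).round(3),np.array(s['wrist_force']).round(2))
for n in('top0','scene0'):
    d=np.load('pics/%s.npz'%n);T=np.linalg.inv(d['world_from_camera'])
    for p in [(.46,-.1,.72),(.56,-.09,.72),(.46,-.1,.6),(.40,-.11,.5),(.30,-.12,.45),(.36,-.12,.55),(.45,-.1,.5),(.5,-.1,.45)]:
        c=T[:3,:3]@np.array(p)+T[:3,3];q=np.array([[c[0],-c[1],-c[2]]])
        print(n,p,cv2.projectPoints(q,np.zeros(3),np.zeros(3),d['K'],d['distortion'])[0].ravel().round())
```

```text
M [-0.513  3.271 -0.007] [ 0.11 -0.15 -3.73]
top0 (0.46, -0.1, 0.72) [1045.  154.]
top0 (0.56, -0.09, 0.72) [981.  10.]
top0 (0.46, -0.1, 0.6) [822. 191.]
top0 (0.4, -0.11, 0.5) [737. 261.]
top0 (0.3, -0.12, 0.45) [720. 345.]
top0 (0.36, -0.12, 0.55) [805. 300.]
top0 (0.45, -0.1, 0.5) [720. 217.]
top0 (0.5, -0.1, 0.45) [675. 183.]
scene0 (0.46, -0.1, 0.72) [466. -49.]
scene0 (0.56, -0.09, 0.72) [432. -48.]
scene0 (0.46, -0.1, 0.6) [463.  -4.]
scene0 (0.4, -0.11, 0.5) [481.  33.]
scene0 (0.3, -0.12, 0.45) [515.  54.]
scene0 (0.36, -0.12, 0.55) [498.  15.]
scene0 (0.45, -0.1, 0.5) [463.  32.]
scene0 (0.5, -0.1, 0.45) [445.  49.]
```

Add to fin.py:
```python
print('view');tgt(.45,.48,28)
```

```bash
python3 fin.py | tail -2
```

```text
tcp [ 0.4619 -0.1042  0.7191] yaw -82.9 t 12.85 j [  6.7 -29.  -17.3  -1.8 -14.7  91.8] F [ 0.1 -0.2 -3.7] w 0.557
row [-0.2385  0.0011  0.0167] [ -0.24 -24.95   0.06]
```

In the tool's units: -0.238 m / 0.75 = -0.3173, -0.205 m / 0.75 = -0.2733, -25 degrees / 90 = -0.2778.

Request:
steer_hand --motion '[{"jaw":0, "d":[-0.0267, 0, 0.0027], "rot":[0, -0.0333, 0]}, {"jaw":0, "d":[-0.0667, 0, 0.0053], "rot":[0, -0.0667, 0]}, {"jaw":0, "d":[-0.1067, 0, 0.008], "rot":[0, -0.1, 0]}, {"jaw":0, "d":[-0.1467, 0, 0.0107], "rot":[0, -0.1333, 0]}, {"jaw":0, "d":[-0.1867, 0, 0.0133], "rot":[0, -0.1667, 0]}, {"jaw":0, "d":[-0.2267, 0, 0.016], "rot":[0, -0.2, 0]}, {"jaw":0, "d":[-0.2733, 0, 0.0187], "rot":[0, -0.2444, 0]}, {"jaw":0, "d":[-0.3173, 0, 0.0227], "rot":[0, -0.2778, 0]}]'

```text
time_s: 13.65
tcp_pos: [0.4664, -0.1037, 0.48]
ee_rot: [[0.467, 0.124, 0.875], [0.058, -0.992, 0.11], [0.882, -0.0, -0.471]]
wrist_force: [0.1, -0.4, -3.6]
gripper_width: 0.549
gripper_force: 29.9
```

Request:
steer_hand --motion '[{"jaw":0}, {"jaw":0}, {"jaw":0}]'

```text
time_s: 13.95
tcp_pos: [0.4669, -0.1038, 0.4837]
ee_rot: [[0.461, 0.124, 0.878], [0.059, -0.992, 0.11], [0.885, 0.001, -0.465]]
wrist_force: [-0.0, -1.2, -3.5]
gripper_width: 0.55
gripper_force: 29.9
```

Run:
```python
from h import *
snap('scene','sc3',(400,0,560,100),5);print(r.sense()['ee_rot'].round(3))
```

```text
[[ 0.462  0.124  0.878]
 [ 0.058 -0.992  0.11 ]
 [ 0.885  0.001 -0.466]]
```

View pics/sc3.png

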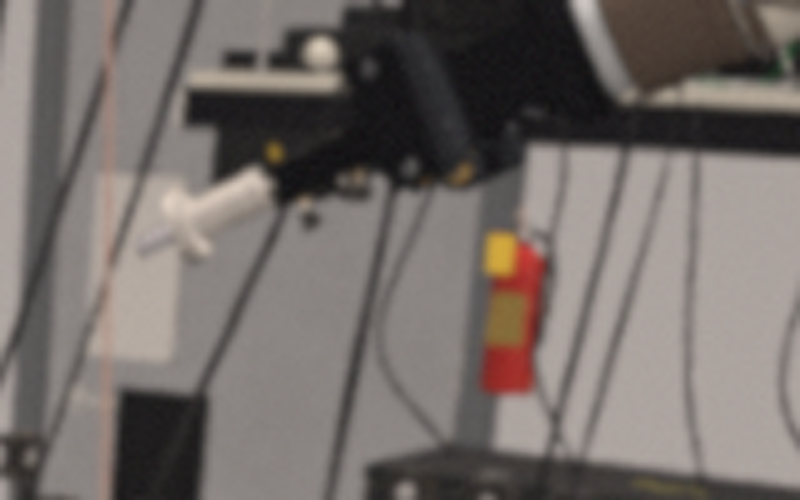

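The mount is held with its post running from the spigot tip at (140,248) to (275,185), roughly in line with the gripper. I'll check that against the no-slip prediction.

Run:
```python
from h import *
s=r.sense();t=s['tcp_pos'];z=s['ee_rot'][:,2];x=s['ee_rot'][:,0]
d=np.load('pics/sc3.npz');T=np.linalg.inv(d['world_from_camera'])
def pr(p):
    c=T[:3,:3]@p+T[:3,3];q=cv2.projectPoints(np.array([[c[0],-c[1],-c[2]]]),np.zeros(3),np.zeros(3),d['K'],d['distortion'])[0].ravel();return ((q-[400,0])*5).round()
g=t-.016*z+.003*x   # frame centre ~ grasp
for a in (-15,-8,0,8): # slip about tool y (sag)
    q=np.radians(a);v=z*np.cos(q)-x*np.sin(-q);print(a,'tip',pr(g+.117*v),'post top',pr(g+.031*v))
import fin
```

```text
-15 tip [158. 302.] post top [269. 208.]
-8 tip [146. 282.] post top [265. 202.]
0 tip [134. 258.] post top [262. 196.]
8 tip [126. 232.] post top [260. 189.]
[[ 0.462  0.124  0.878]
 [ 0.058 -0.992  0.11 ]
 [ 0.885  0.001 -0.466]]
tcp [ 0.4667 -0.1037  0.4834] yaw -82.9 t 14.0 j [  6.8 -25.1 -31.1  -0.8 -21.8  90.9] F [-0.3 -1.1 -3.6] w 0.552
row [ 0.1153  0.0009 -0.0955] [-0.2   3.74  0.13]
tcp [ 0.4667 -0.1037  0.4834] yaw -82.9 t 14.0 j [  6.8 -25.1 -31.1  -0.8 -21.8  90.9] F [-0.3 -1.1 -3.6] w 0.552
row [ 0.2066  0.001  -0.1153] [-0.22 24.74  0.1 ]
view
tcp [ 0.4667 -0.1037  0.4834] yaw -82.9 t 14.0 j [  6.8 -25.1 -31.1  -0.8 -21.8  90.9] F [-0.3 -1.1 -3.6] w 0.552
row [-0.0034  0.0009  0.0008] [-0.19 -0.26  0.14]
```

The observed post matches the no-slip prediction, so I'll return to the horizontal pose.

In the tool's units: 0.206 m / 0.75 = 0.2747, 0.19 m / 0.75 = 0.2533, 25 degrees / 90 = 0.2778.

Request:
steer_hand --motion '[{"jaw":0, "d":[0.0267, 0, -0.016], "rot":[0, 0.0333, 0]}, {"jaw":0, "d":[0.06, 0, -0.0347], "rot":[0, 0.0667, 0]}, {"jaw":0, "d":[0.1, 0, -0.056], "rot":[0, 0.1, 0]}, {"jaw":0, "d":[0.14, 0, -0.0787], "rot":[0, 0.1389, 0]}, {"jaw":0, "d":[0.18, 0, -0.1013], "rot":[0, 0.1778, 0]}, {"jaw":0, "d":[0.22, 0, -0.124], "rot":[0, 0.2167, 0]}, {"jaw":0, "d":[0.2533, 0, -0.1413], "rot":[0, 0.25, 0]}, {"jaw":0, "d":[0.2747, 0, -0.1533], "rot":[0, 0.2778, 0]}]'

```text
time_s: 14.8
tcp_pos: [0.4596, -0.1047, 0.7233]
ee_rot: [[0.04, 0.124, 0.991], [0.006, -0.992, 0.124], [0.999, 0.001, -0.04]]
wrist_force: [-0.9, 0.2, -3.4]
gripper_width: 0.549
gripper_force: 29.9
```

Request:
steer_hand --motion '[{"jaw":0}, {"jaw":0}, {"jaw":0}, {"jaw":0}, {"jaw":0}, {"jaw":0}, {"jaw":0}]'

```text
time_s: 15.5
tcp_pos: [0.4617, -0.1043, 0.7164]
ee_rot: [[0.052, 0.124, 0.991], [0.007, -0.992, 0.124], [0.999, 0.0, -0.053]]
wrist_force: [-0.4, -0.6, -4.2]
gripper_width: 0.551
gripper_force: 29.9
```

Run:
```python
from h import *
s=r.sense();print(np.array(s['joint_velocities']).round(2),s['wrist_force'])
print(r.finish_job())
```

```text
[-0.03 -0.14  0.14  0.08 -0.08 -0.07] [-0.39837116 -0.58221903 -4.23600607]
the job is handed in; nothing more can be done
None
```

The lever stands straight out, and the mirror mount is drawn from its socket and held steady about 0.7 m above the table with the glass facing up, tilted about 3°. The job is handed in; no verdict was printed.

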